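# Clamp the silver vase and hold the inspection probe in its neck

## Robot

A 6-joint arm with a two-finger parallel gripper is mounted at the origin on the work surface. World frame = base frame: x ahead of the robot, y to its left, z up, the work surface at z = 0. Lengths are in m, angles in rad, forces in N, time in s.
With the tool pointing down it reaches from about 0.35 to 0.85 m from the base axis. Payload 8.1 kg.
Tool frame: the origin (TCP) lies midway between the tips of the shut fingers; the grasp point (between the pads) lies 19 mm behind it (bot.grasp_offset is the distance from the TCP to the grasp point, in m); x points along the fingers, z is the direction in which the jaws open and shut, and the axes are right-handed (so a half turn about x gives the same grasp; the last joint's range is limited). The gripper opens to 93 mm and grips with 3 to 60 N. Pads are 15 mm wide; open, the fingers measure 128 mm over their backs; the gripper's body (75 mm by 188 mm) begins 65 mm behind the grasp point.
Start: joints at [-1.412, 0.13, 1.488, -0, 1.523, -0.085], TCP at [0.145, -0.582, 0.219] pointing down, gripper open.
Joint ranges: [-2.96, 2.96], [-0.89, 2.26], [0.02, 2.5], [-1.34, 4.48], [0, 2.73], [-2.66, 2.66]. Speed limits (rad/s): [2.39, 2.39, 2.79, 3.14, 3.14, 3.14].

## Interface

Orientations are given as a rotation vector (axis times angle).
In Python, from plant import bot gives the robot as it stands.
- The arm moves only by the shell command python3 -m pendant 'ROWS' [FORCE]. ROWS is JSON, a list of rows, each a list of 7 numbers: the finger opening in mm, from 0 to 93, then the shift along the tool's x, y, z in mm, then the turn, a rotation vector about the tool's x, y, z in rad. A call has exactly 8 rows; each row is the pose to reach, as a shift and turn from the pose measured when the call began, along the tool's axes at that moment; what a row does not reach only later rows make up. A row lasts 1/8 s, in which the tool goes at most 62.5 mm and 10.7 degrees, less where a joint would pass 70% of its speed; a pose out of reach is approached as far as the arm can. A call with a gripper value outside its range is refused whole. The fingers move at their own pace and stop on an object; FORCE is the grip in N (left out, the last holds). Time passes only in rows, so rows that repeat a pose let the fingers close, or fill a call up. It gives the time, the measured TCP pose, the force and the opening at its end, in the units of the state.
- bot.get_state(): the state, without advancing time (a new reading comes with each control period).
- bot.read_camera(name): name is "side" or "top"; returns (picture, depth): 384x512x3 uint8, blue, green, red; 384x512 float32, m along the optical axis (not along the pixel's ray), 0 where there is no reading.
- bot.calibration(name): a dict with "fx", "fy", "cx", "cy" (pixels), "world_to_cam" (4x4, takes a point from world to camera coordinates). Camera axes: x right, y up, looking along -z (the intrinsics and any distortion apply to the point x, -y, -z); pixel columns grow to the right and rows downward; lengths in m; the calibration is good to about 2 mm. A picture is of the moment at which its call begins. calibration takes no time and is no camera call.
- bot.job_done(): hands the job in, once; it reports no verdict.
Trained networks look in the newest picture that a camera, given by its name, has taken for a name from the list of things; names that differ only in an ending like _2 or _b are one class to them, and where a whole thing is asked for, a point or a joint stands for the part that bears it (a point fixed in the world has none). Each returns a list of dicts, best first, with "p" (0 to 1); they miss things now and then, are a little off and sometimes report something else, mostly with a low value. They report only what shows in the picture. A call takes as long as a camera call.
- bot.find_in(target, camera): "bbox" ([centre column, centre row, width, height] in pixels, round what is visible of it).
- bot.tip_of(target, camera): "uv" ([column, row] in pixels: a listed point, or the origin of a listed thing).
The state is a dict: "time": time; "qpos": joint angles; "dq": joint speeds; "effort": joint torques, N m; "tcp_pos": TCP position; "tcp_rot": TCP orientation; "force": force on the tool from outside, world axes, zero at the start; "ft_torque": the same for the moment, N m; "width": finger opening in m.
Only numpy, scipy, OpenCV 4.12 (cv2) and the standard library are available. Lean on these libraries where they do the work, as an engineer would, in place of code of your own. Each camera call takes 0.05 s, during which the arm holds its last target.

## Task

First clamp the silver vase in its holding fixture: press the red paddle of the sprung clamp arm down until the catch holds it there by itself. Then take the inspection probe by its grey head out of its stand and lower its thin rod straight down through the vase's neck, never touching the vase, until the yellow depth band on the rod is level with the vase's mouth. Finish while holding the probe there, still, upright and centred in the neck, and leave the other tools where they lie.

Things in the scene. Friction and masses are not known exactly. Their poses are not given: they have to be found in the camera images.
- fixture: Fixed holding fixture: dark wooden board 190 x 120 x 18 mm, a cork nest for the vase in its middle, a clamp over it. Origin: underside of the board on the nest's axis, on the table. The clamp arm runs from its hinge at +x (two steel cheeks, 126 mm high, 70 mm from the origin) to the red paddle at -x, over a steel catch 65 mm from the origin that reaches 140 mm above the table.
- clamp_arm (a joint): Aluminium clamp arm that straddles the vase's neck. Rad: 0 = sprung up (raised 0.5 rad above level), grows as its red paddle is pressed down, 0.50 = level. The catch snaps over its pin just past 0.50 and holds it near 0.50; hard stop 0.535. Let go earlier it springs back to 0. Pressing down on the paddle takes about 4 N at first, 10 N past the catch, more at the stop.
- clamp_paddle (a point): Centre of the top face of the red paddle at the free end of the clamp arm (46 mm along the arm x 40 mm across, 14 mm thick). It moves with the arm on an arc about clamp_hinge: 180 mm out along the arm's centre line and 7 mm above that line; level when the joint reads 0.50. Raised it is about 207 mm above the table, latched 122 mm.
- clamp_hinge (a point): Point on the clamp arm's hinge axis, in the fixture's middle plane, 115 mm above the table, fixed. Axes as the fixture's; the hinge axis is along its y.
- clamp_yoke: Steel yoke with two black rubber pads, sprung under the clamp arm; it goes down with the arm and its pads press on the vase's shoulder, one at each side of the neck, when the clamp is latched. Origin in the arm's centre line above the pads.
- vase_mouth (a point): Centre of the mouth of the silver vase (gilt rim and band), level with its rim, 132 mm above the table, 110 mm above the vase's foot; z along the vase's axis. Bottle-shaped: body 80 mm across, shoulder 70 to 80 mm up, neck 28 mm outside with a 22 mm bore, flaring to a 32 mm rim (26 mm opening). Hollow, inner floor 106 mm below the mouth. Stands loose in the nest until clamped.
- stand: Stand of the probe, fixed: dark steel round foot 104 mm across, a steel column 34 mm behind (+x) its centre, and a black fork whose top is 145 mm above the table; the fork's slot (14 mm wide) is open to -x. Origin: centre of the foot's underside, straight under the hanging probe's axis.
- probe_grip (a point): Centre of the probe's grey head, 34 (x) x 32 (y) x 50 mm high; a light stub, 14 mm thick, sticks out of its +x side to 37 mm from the axis: grasp across y. z up; the 8 mm steel rod runs down on the same axis. At the start it hangs upright, a 30 mm collar under the head resting on the stand's fork, this point 180 mm above the table. Lift it straight up 130 mm to clear the fork. 186 mm long, 0.2 kg.
- probe_band (a point): Middle of the yellow depth band (8 mm wide) on the probe's rod: on the rod's axis 85 mm below probe_grip and 70 mm above the tip.
- probe_tip (a point): Lower end of the probe's rod, on its axis, 155 mm below probe_grip; same axes.
- file: Bystander: hand file with wooden handle, 270 mm long, lying on the table; leave it alone. Origin under its middle, length along x.
- hammer: Bystander: hammer, 260 mm long, lying; leave it alone. Origin under the middle of its length, handle to -x.
- mallet: Bystander: mallet with cream cylindrical head (60 mm x 95 mm), 270 mm long, lying; leave it alone. Origin under the handle, head towards +x.
- beaker: Bystander: small silver beaker, 66 mm across the rim, 75 mm high; leave it alone. Origin under its centre.
- tin: Bystander: green tin of polish, 68 mm across, 50 mm high; leave it alone. Origin under its centre.
- dome: Bystander: steel mushroom-shaped stake head, 52 mm across, 72 mm high, standing; leave it alone. Origin under its centre.

How it is judged:
By the outcome, as a careful person would: the job done as asked, in the order asked, and still so for the second after the job is handed in, while the arm keeps its last pose, push and grip.
It also fails if it takes over 64 s, if anything falls off the work surface, if the arm or the gripper's body presses on something with over 40 N, if the wrist force passes 120 N, or if a joint passes its speed limit or range.

## Working session

There is one attempt and no reset: what is moved stays moved. The work goes in short steps, Python scripts to look and compute and a shell command to move; the robot and the scene stay as the last step left them, time stands still between calls to the robot, and variables do not carry over. Pictures are saved under pics/ and viewed, and the job is handed in when it is done.

```bash
ls; mkdir -p pics; python3 - <<'E'
from plant import bot
import cv2
s=bot.get_state();print(s)
for c in("side","top"):
    im,d=bot.read_camera(c);cv2.imwrite(f"pics/{c}0.png",im)
    k=bot.calibration(c);print(c,k)
E
```

```text
pics
{'time': 0.0, 'qpos': array([-1.41240919e+00,  1.31180652e-01,  1.48926874e+00, -4.07370560e-05,
        1.52301324e+00, -8.53872422e-02]), 'dq': array([-0.0007298 ,  0.0016168 , -0.00046642, -0.00031638,  0.00284116,
       -0.00052357]), 'effort': array([-1.27796618e-03, -5.59857130e+01, -4.91752195e+01,  7.68499472e-02,
        3.57962621e-02, -1.35132364e-04]), 'tcp_pos': array([ 0.14474326, -0.58168603,  0.21758161]), 'tcp_rot': array([ 1.02901159,  1.31614054, -1.02693634]), 'force': array([ 0.01803717, -0.1549325 , -0.8468435 ]), 'ft_torque': array([-0.07157909,  0.00997598,  0.01227714]), 'width': 0.09280516054202084}
side {'fx': 490.06550137488887, 'fy': 490.06550137488887, 'cx': 254.30441905118764, 'cy': 190.5694889729642, 'world_to_cam': array([[-0.89163708, -0.45263423,  0.01027488,  0.4953294 ],
       [ 0.27115621, -0.51569723,  0.81273039, -0.28688212],
       [-0.36257086,  0.72744664,  0.58254935, -1.42838311],
       [ 0.        ,  0.        ,  0.        ,  1.        ]])}
top {'fx': 415.71253444918756, 'fy': 415.71253444918756, 'cx': 254.68597606830525, 'cy': 189.43189251718653, 'world_to_cam': array([[ 0.0285111 , -0.99957773, -0.00561067, -0.02076567],
       [ 0.9804239 ,  0.02686991,  0.19505636, -0.58565022],
       [-0.19482324, -0.0110621 ,  0.98077599, -1.24882755],
       [ 0.        ,  0.        ,  0.        ,  1.        ]])}
```

View pics/side0.png

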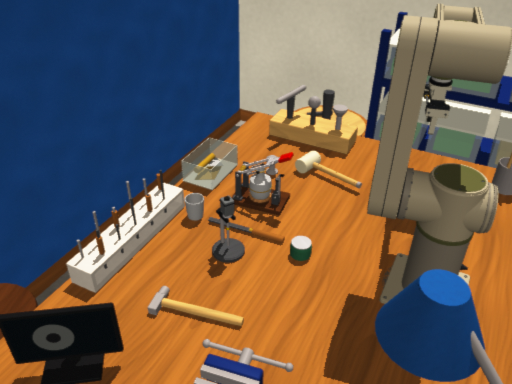

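View pics/top0.png

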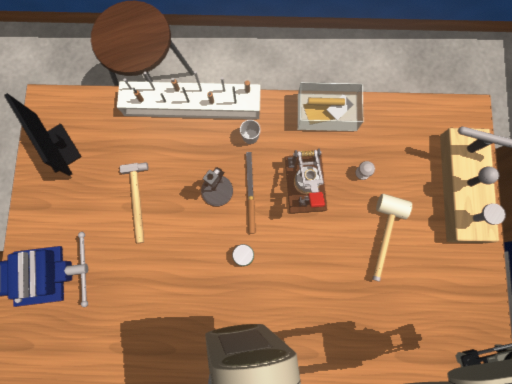

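The side picture shows the fixture with the vase near (262,188), its red paddle at (286,157), and the probe stand at (228,240). In the top picture the fixture is at (307,180), the paddle at (317,200) and the stand at (216,190).

```bash
cat > h.py <<'E'
import numpy as np, cv2
from plant import bot
from scipy.spatial.transform import Rotation as R
def proj(c,P):
    k=bot.calibration(c);M=k["world_to_cam"];p=M[:3,:3]@np.asarray(P,float)+M[:3,3]
    return np.array([k["cx"]+k["fx"]*p[0]/-p[2],k["cy"]-k["fy"]*p[1]/-p[2]])
def ray(c,uv):
    k=bot.calibration(c);M=k["world_to_cam"]
    d=np.array([(uv[0]-k["cx"])/k["fx"],-(uv[1]-k["cy"])/k["fy"],-1.])
    Rt=M[:3,:3].T;return -Rt@M[:3,3],Rt@d
def atz(c,uv,z):
    o,d=ray(c,uv);return o+d*(z-o[2])/d[2]
def tri(obs):
    A=np.zeros((3,3));b=np.zeros(3)
    for c,uv in obs:
        o,d=ray(c,uv);d=d/np.linalg.norm(d);Q=np.eye(3)-np.outer(d,d);A+=Q;b+=Q@o
    return np.linalg.solve(A,b)
def crop(c,uv,n,name,f=6,im=None):
    if im is None: im,_=bot.read_camera(c)
    u,v=map(int,uv);x0=max(0,u-n);y0=max(0,v-n);cv2.imwrite(name,cv2.resize(im[y0:v+n,x0:u+n],None,fx=f,fy=f,interpolation=cv2.INTER_CUBIC));print(name,"x0,y0",x0,y0,"f",f)
E
python3 - <<'E'
from h import *
for c,uv in(("side",(255,195)),("top",(262,185))):
    im,_=bot.read_camera(c); crop(c,uv,65,f"pics/{c}c1.png",4.5,im=im)
np.set_printoptions(precision=4,suppress=True)
H=dict(fixture=0,clamp_paddle=.207,clamp_hinge=.115,vase_mouth=.132,stand=0,probe_grip=.18,probe_band=.095,probe_tip=.025)
for t,z in H.items():
    o=[]
    for c in("side","top"):
        r=bot.tip_of(t,c)
        for q in r[:2]: print(t,c,np.round(q["uv"],1),round(q["p"],2),atz(c,q["uv"],z))
        if r:o.append((c,r[0]["uv"]))
    if len(o)==2: print("   tri",tri(o))
print(bot.get_state()["time"])
E
```

```text
pics/sidec1.png x0,y0 190 130 f 4.5
pics/topc1.png x0,y0 197 120 f 4.5
fixture side [259.  199.6] 0.69 [ 0.6209 -0.1664  0.    ]
fixture top [302.8 183.9] 0.56 [ 0.6203 -0.1615  0.    ]
   tri [ 0.6189 -0.1612  0.0043]
clamp_paddle top [315.6 199.5] 0.92 [ 0.5326 -0.175   0.207 ]
clamp_hinge side [239.9 169.1] 0.82 [ 0.6935 -0.1571  0.115 ]
clamp_hinge top [308.6 151.5] 0.92 [ 0.6972 -0.1663  0.115 ]
   tri [ 0.6993 -0.1673  0.1074]
vase_mouth side [260.5 165.6] 0.98 [ 0.628  -0.1876  0.132 ]
vase_mouth top [220.4 190.8] 0.33 [0.5643 0.0961 0.132 ]
   tri [0.5159 0.0742 0.3185]
stand side [230.  248.2] 0.88 [0.5872 0.1087 0.    ]
stand top [220.  191.6] 0.66 [0.5871 0.1099 0.    ]
   tri [0.5868 0.1097 0.0011]
probe_grip side [228.2 209.5] 0.77 [0.5739 0.1364 0.18  ]
probe_grip top [207.7 177.2] 0.49 [0.5937 0.1296 0.18  ]
probe_grip top [213.3 182.6] 0.38 [0.5783 0.1129 0.18  ]
   tri [0.5877 0.1279 0.172 ]
probe_band side [226.3 226.3] 0.87 [0.5932 0.1177 0.095 ]
probe_band top [214.4 183.5] 0.55 [0.5937 0.119  0.095 ]
probe_band top [303.6 182.1] 0.16 [ 0.6055 -0.1538  0.095 ]
   tri [0.5931 0.1187 0.0959]
probe_tip side [226.8 244. ] 0.84 [0.5918 0.1201 0.025 ]
probe_tip side [239.  169.7] 0.65 [ 0.7605 -0.2729  0.025 ]
probe_tip top [215.8 189.1] 0.8 [0.5901 0.1214 0.025 ]
   tri [0.5904 0.1214 0.0264]
1.0
```

View pics/sidec1.png

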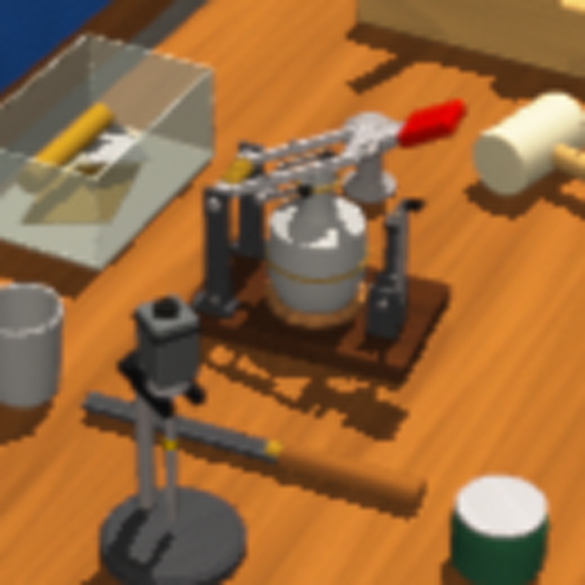

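View pics/topc1.png

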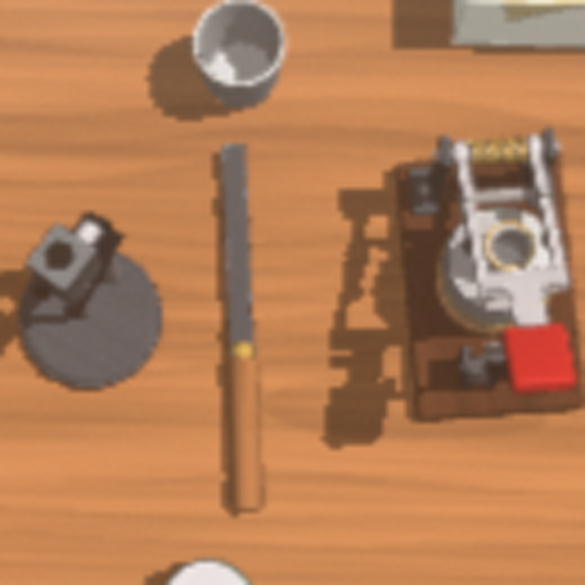

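```bash
cat >> h.py <<'E'
def cloud(c,dep):
    k=bot.calibration(c);M=k["world_to_cam"]
    v,u=np.mgrid[:384,:512]
    P=np.stack([(u-k["cx"])/k["fx"]*dep,-(v-k["cy"])/k["fy"]*dep,-dep],-1)
    return (P-M[:3,3])@M[:3,:3]
E
python3 - <<'E'
from h import *
np.set_printoptions(precision=4,suppress=True)
im,d=bot.read_camera("top");P=cloud("top",d)
np.save("/tmp/top.npy",P);cv2.imwrite("pics/top1.png",im)
hsv=cv2.cvtColor(im,cv2.COLOR_BGR2HSV)
b,g,r=[im[...,i].astype(int) for i in range(3)]
m=(r>150)&(g<60)&(b<60);m[:, :290]=0;m[:,340:]=0
Q=P[m];print("red",m.sum(),np.median(Q,0),Q.min(0),Q.max(0)); v,u=np.where(m);print(u.mean(),v.mean(),u.min(),u.max(),v.min(),v.max(), atz("top",(u.mean(),v.mean()),.207))
# table & board & head depth check
for n,(u,v) in dict(table=(270,230),head=(210,177),foot=(222,200),boardL=(291,200),tin=(243,255),mouthrim=(310,169)).items(): print(n,P[v,u])
# board: height .018
X=P[...,:2];Z=P[...,2]
m=(abs(Z-.018)<.006)&(X[...,1]<-.08)&(X[...,1]>-.24)&(X[...,0]>.48)&(X[...,0]<.78)
pts=X[m].astype(np.float32);print("board",len(pts),cv2.minAreaRect(pts))
m=(abs(Z-.205)<.008)&(abs(X[...,0]-.6)<.1)&(abs(X[...,1]-.12)<.08)
pts=X[m].astype(np.float32);print("head",len(pts),cv2.minAreaRect(pts),pts.mean(0),Z[m].mean())
m=(abs(Z-.012)<.008)&(abs(X[...,0]-.6)<.1)&(abs(X[...,1]-.12)<.08)
pts=X[m].astype(np.float32);print("foot",len(pts),cv2.minEnclosingCircle(pts))
im2,d2=bot.read_camera("side");np.save("/tmp/side.npy",cloud("side",d2));cv2.imwrite("pics/side1.png",im2)
P=np.load("/tmp/side.npy");b,g,r=[im2[...,i].astype(int) for i in range(3)]
m=(r>150)&(g<60)&(b<60);print("red side",m.sum());Q=P[m];print(np.median(Q,0),Q.min(0),Q.max(0))
E
```

```text
red 32 [ 0.5163 -0.1656  0.2126] [ 0.513  -0.194   0.1959] [ 0.5497 -0.1575  0.2196]
314.53125 202.4375 309 323 194 206 [ 0.5243 -0.172   0.207 ]
table [ 0.4654 -0.0568  0.0018]
head [0.5871 0.1191 0.2124]
foot [0.5571 0.1009 0.0128]
boardL [ 0.5626 -0.122   0.0168]
tin [0.3816 0.0256 0.0507]
mouthrim [ 0.6378 -0.1685  0.1328]
board 902 ((0.6205494999885559, -0.16762468218803406), (0.1884717345237732, 0.12051905691623688), 5.6590752601623535)
head 137 ((0.5894307494163513, 0.12032582610845566), (0.0330880805850029, 0.03438528999686241), 56.35896682739258) [0.5882 0.1201] 0.20617294353801066
foot 844 ((0.6009160280227661, 0.12072129547595978), 0.12083972245454788)
red side 66
[ 0.5239 -0.1696  0.2125] [ 0.5074 -0.1876  0.1971] [ 0.5522 -0.1523  0.221 ]
```

```bash
python3 - <<'E'
from h import *
np.set_printoptions(precision=4,suppress=True)
P=np.load("/tmp/top.npy");im=cv2.imread("pics/top1.png")
b,g,r=[im[...,i].astype(int) for i in range(3)]
m=(r>110)&(g<r*.3)&(b<r*.3);m[:, :300]=0;m[:,335:]=0;m[:185]=0;m[215:]=0
Q=P[m];print("red",m.sum(),Q.mean(0));v,u=np.where(m);print(u.mean(),v.mean(),atz("top",(u.mean(),v.mean()),.207))
k=Q[:,2]>.18;print(cv2.minAreaRect(Q[k][:,:2].astype(np.float32)),Q[k].mean(0))
# arm plane fit
A=np.c_[Q[k][:,:2],np.ones(k.sum())];print("plane",np.linalg.lstsq(A,Q[k][:,2],rcond=None)[0])
X=P[...,:2];Z=P[...,2]
reg=(abs(X[...,0]-.6)<.09)&(abs(X[...,1]-.12)<.09)
for lo,hi in((.005,.02),(.125,.15),(.15,.165),(.165,.175),(.175,.19),(.19,.2),(.2,.22)):
    q=X[reg&(Z>lo)&(Z<hi)];print(lo,hi,len(q), q.mean(0) if len(q) else "", q.min(0) if len(q) else "",q.max(0) if len(q) else "")
for v in range(166,184):print(v,[f"{1000*z:.0f}" for z in Z[v,200:226]])
q=X[reg&(Z>.009)&(Z<.016)];print(len(q),cv2.minEnclosingCircle(q.astype(np.float32)),cv2.fitEllipse(cv2.convexHull(q.astype(np.float32))))
S=np.load("/tmp/side.npy");Xs=S[...,:2];Zs=S[...,2]
reg=(abs(Xs[...,0]-.6)<.09)&(abs(Xs[...,1]-.12)<.09)
q=Xs[reg&(Zs>.2)&(Zs<.212)];print("side head",len(q),cv2.minAreaRect(q.astype(np.float32)))
crop("top",(212,180),30,"pics/st.png",10,im=im);crop("side",(228,215),40,"pics/ss.png",8,im=cv2.imread("pics/side1.png"))
E
```

```text
red 140 [ 0.5338 -0.1775  0.2107]
316.7142857142857 198.9 [ 0.5344 -0.1781  0.207 ]
((0.5338758826255798, -0.17736196517944336), (0.033849574625492096, 0.03481196612119675), 6.635112285614014) [ 0.5338 -0.1775  0.2107]
plane [-0.5178 -0.0524  0.4778]
0.005 0.02 716 [0.5848 0.1158] [0.5102 0.0304] [0.6899 0.209 ]
0.125 0.15 76 [0.5985 0.1078] [0.5638 0.0896] [0.633 0.144]
0.15 0.165 8 [0.579  0.1135] [0.5693 0.1021] [0.5912 0.1332]
0.165 0.175 11 [0.5779 0.1165] [0.5683 0.1009] [0.5913 0.1375]
0.175 0.19 42 [0.5998 0.1083] [0.5687 0.0957] [0.6232 0.1392]
0.19 0.2 16 [0.5902 0.11  ] [0.569  0.0987] [0.619  0.1432]
0.2 0.22 140 [0.5886 0.1202] [0.5667 0.1002] [0.6129 0.1396]
166 ['-5', '-1', '-5', '2', '3', '3', '1', '-3', '6', '0', '4', '6', '2', '-3', '-0', '-2', '5', '-1', '6', '-5', '-0', '3', '1', '-4', '1', '3']
167 ['2', '3', '3', '0', '0', '-1', '5', '1', '6', '2', '-0', '-1', '1', '-2', '5', '145', '185', '189', '2', '3', '0', '3', '5', '4', '2', '2']
168 ['3', '-4', '1', '-3', '2', '-3', '-1', '-1', '0', '-3', '4', '9', '2', '2', '0', '148', '189', '187', '190', '144', '3', '6
[... 2279 characters left out ...]

182 ['-1', '7', '0', '16', '9', '174', '188', '202', '207', '205', '203', '208', '205', '203', '194', '177', '168', '143', '145', '15', '8', '20', '30', '17', '13', '18']
183 ['1', '-2', '2', '11', '15', '143', '171', '183', '203', '207', '207', '204', '201', '194', '182', '173', '158', '143', '16', '16', '18', '14', '14', '14', '16', '13']
398 ((0.5745036602020264, 0.11122015863656998), 0.06736697256565094) ((0.5786994695663452, 0.10390821099281311), (0.1082976683974266, 0.1440380960702896), 147.39012145996094)
side head 84 ((0.5843808650970459, 0.12447817623615265), (0.03262726962566376, 0.03704415634274483), 54.215450286865234)
pics/st.png x0,y0 182 150 f 10
pics/ss.png x0,y0 188 175 f 8
```

View pics/st.png

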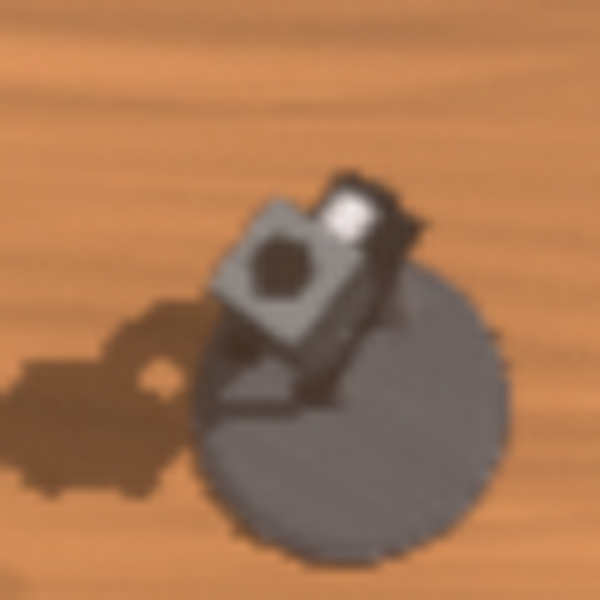

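View pics/ss.png

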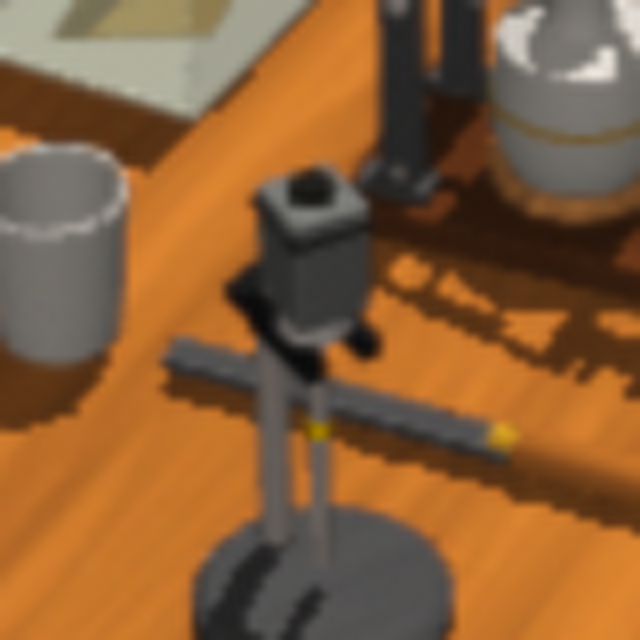

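```bash
cat >> h.py <<'E'
np.set_printoptions(precision=4,suppress=True)
def down(yaw):  # tool x down, tool z (jaw) at yaw angle in world
    z=np.array([np.cos(yaw),np.sin(yaw),0]);x=np.array([0,0,-1.]);return R.from_matrix(np.c_[x,np.cross(z,x),z])
def rel(p,yaw,s=None):
    s=s or bot.get_state();R0=R.from_rotvec(s["tcp_rot"])
    sh=R0.inv().apply(np.asarray(p)-s["tcp_pos"])*1000
    a,b=[(R0.inv()*down(y)).as_rotvec() for y in(yaw,yaw+np.pi)]
    print("shift mm",sh,"rot A",a,"rot B",b)
def st():
    s=bot.get_state();print("t",s["time"],"q",s["qpos"],"tcp",s["tcp_pos"],"F",s["force"],"T",s["ft_torque"],"w",s["width"]);print(R.from_rotvec(s["tcp_rot"]).as_matrix());return s
E
python3 - <<'E'
from h import *
st()
y=np.deg2rad(5.7);ex=np.array([np.cos(y),np.sin(y)]);ey=np.array([-ex[1],ex[0]])
o=np.array([.6205,-.1676]);
for th in(0,.1,.2,.3,.4,.5,.53):
    a=.5-th;x=.07-.18*np.cos(a)+.007*np.sin(a);z=.115+.18*np.sin(a)+.007*np.cos(a)
    print(th,o+x*ex,z)
p=o+ex*-.0846
rel([*p,.24],y+np.pi/2)
P=np.load("/tmp/top.npy");X=P[...,:2];Z=P[...,2]
# vase rim
m=(abs(Z-.132)<.006)&(np.linalg.norm(X-[.63,-.165],axis=-1)<.04);q=X[m].astype(np.float32);print(len(q),q.mean(0),cv2.minEnclosingCircle(q))
print(atz("top",(310.6,174.4),.132),atz("top",(217.2,191.2),.012))
E
```

```text
t 1.1 q [-1.4124  0.1304  1.4882 -0.      1.523  -0.0854] tcp [ 0.1448 -0.5822  0.2186] F [ 1.261  -0.133   0.7028] T [0.02   0.0594 0.0409] w 0.09317898684737591
[[-0.      0.9704  0.2414]
 [ 0.      0.2414 -0.9704]
 [-1.     -0.     -0.    ]]
0 [ 0.5363 -0.176 ] 0.20743967488198914
0.1 [ 0.5279 -0.1768] 0.1915427285735773
0.2 [ 0.5211 -0.1775] 0.17488099262292037
0.3 [ 0.516 -0.178] 0.15762094558799972
0.4 [ 0.5126 -0.1784] 0.13993504415337527
0.5 [ 0.511  -0.1785] 0.12200000000000001
0.53 [ 0.5109 -0.1785] 0.1165976601997937
shift mm [ -21.3721  477.9552 -299.7303] rot A [-2.9973 -0.     -0.0001] rot B [ 0.1443 -0.      0.    ]
71 [ 0.6298 -0.1668] ((0.638251781463623, -0.16341416537761688), 0.03267970308661461)
[ 0.6214 -0.1704  0.132 ] [0.5859 0.1179 0.012 ]
```

```bash
python3 -m pendant '[[0,-21,60,-37,0.02,0,0],[0,-21,120,-75,0.04,0,0],[0,-21,180,-112,0.06,0,0],[0,-21,240,-150,0.08,0,0],[0,-21,300,-187,0.1,0,0],[0,-21,350,-220,0.12,0,0],[0,-21,400,-250,0.144,0,0],[0,-21,430,-270,0.144,0,0]]' 30; python3 - <<'E'
from h import *
st();y=np.deg2rad(5.7);rel([.5363,-.176,.225],y+np.pi/2)
E
```

```text
time: 2.1
tcp_pos: [0.4911, -0.2224, 0.24]
tcp_rot: [1.136, 1.254, -1.135]
force: [0.9, -0.4, -0.2]
width: 0.0179
t 2.1 q [-0.5203 -0.0438  1.6286 -0.0001  1.5558  0.9511] tcp [ 0.4911 -0.2224  0.24  ] F [ 0.8978 -0.4026 -0.2412] T [-0.0298  0.018  -0.0336] w 0.017883792804505087
[[ 0.0008  0.9951  0.0993]
 [-0.0006  0.0993 -0.9951]
 [-1.      0.0007  0.0006]]
shift mm [ 15.0215  49.563  -41.6902] rot A [ 3.1415 -0.0011 -0.001 ] rot B [-0.0001  0.0006 -0.0007]
```

```bash
python3 -m pendant '[[0,0,15,-12,0,0,0],[0,3,30,-25,0,0,0],[0,8,45,-38,0,0,0],[0,12,50,-42,0,0,0],[0,15,50,-42,0,0,0],[0,15,50,-42,0,0,0],[0,15,50,-42,0,0,0],[0,15,50,-42,0,0,0]]' 30; python3 - <<'E'
from h import *
st();im,_=bot.read_camera("top");crop("top",(312,185),40,"pics/p1t.png",8,im=im)
im,_=bot.read_camera("side");crop("side",(275,165),40,"pics/p1s.png",8,im=im)
E
```

```text
time: 3.1
tcp_pos: [0.5366, -0.1761, 0.2253]
tcp_rot: [1.136, 1.253, -1.136]
force: [0.2, 0.1, 0.6]
width: 0.0005
t 3.1 q [-0.4077  0.0311  1.5807 -0.0002  1.5283  1.0644] tcp [ 0.5366 -0.1761  0.2253] F [0.1697 0.0936 0.6146] T [ 0.0101  0.0226 -0.0445] w 0.0004618438514023213
[[ 0.0012  0.9951  0.0986]
 [-0.0008  0.0986 -0.9951]
 [-1.      0.0011  0.0009]]
pics/p1t.png x0,y0 272 145 f 8
pics/p1s.png x0,y0 235 125 f 8
```

View pics/p1s.png

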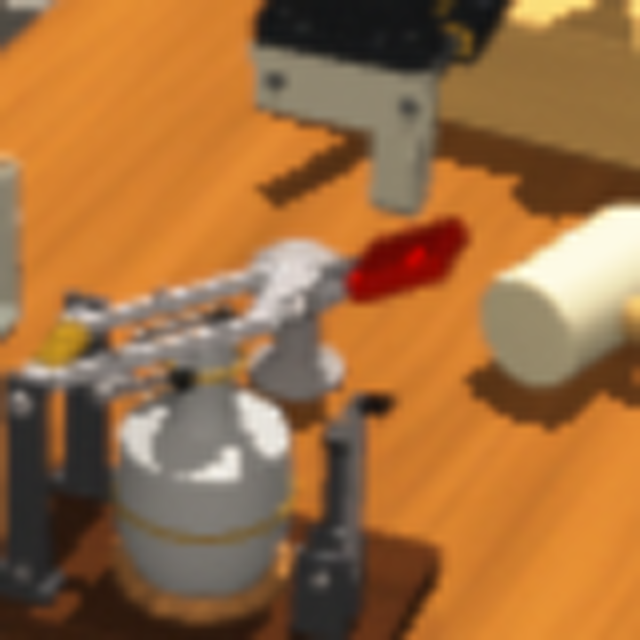

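View pics/p1t.png

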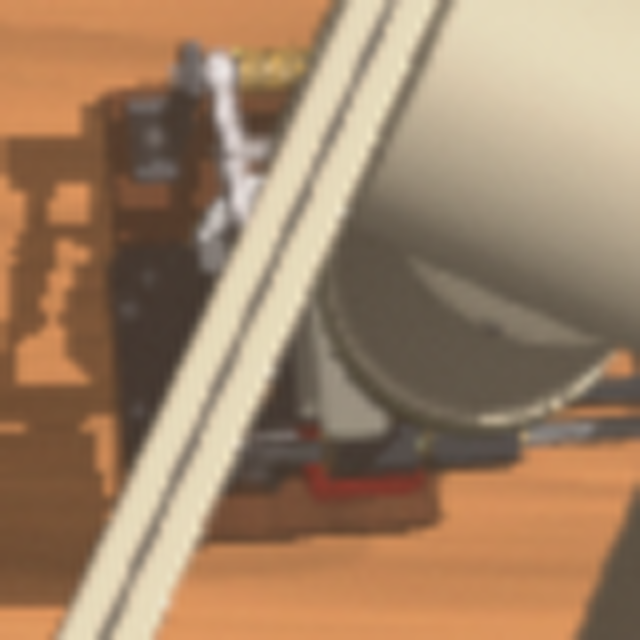

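The side picture shows the shut fingertips (400,205 in the crop) straight above the red paddle (410,258), so I press along its arc.

```bash
python3 -m pendant '[[0,8,0,0,0,0,0],[0,14,0,0,0,0,0],[0,22,-4,0,0,0,0],[0,30,-8,0,0,0,0],[0,39,-12,0,0,0,0],[0,48,-15,0,0,0,0],[0,57,-18,0,0,0,0],[0,66,-20,0,0,0,0]]' 30; python3 - <<'E'
from h import *
st();im,_=bot.read_camera("side");crop("side",(275,165),40,"pics/p2s.png",8,im=im)
E
```

```text
time: 4.2
tcp_pos: [0.5164, -0.178, 0.1586]
tcp_rot: [1.136, 1.253, -1.136]
force: [-2.3, 0.9, 4.8]
width: 0.0004
t 4.2 q [-0.4254  0.0204  1.7142 -0.0005  1.4062  1.0465] tcp [ 0.5164 -0.178   0.1586] F [-2.313   0.8946  4.8199] T [ 0.0894  0.5151 -0.0299] w 0.0003673268779908615
[[ 0.0005  0.9951  0.0988]
 [-0.0008  0.0988 -0.9951]
 [-1.      0.0004  0.0008]]
pics/p2s.png x0,y0 235 125 f 8
```

View pics/p2s.png

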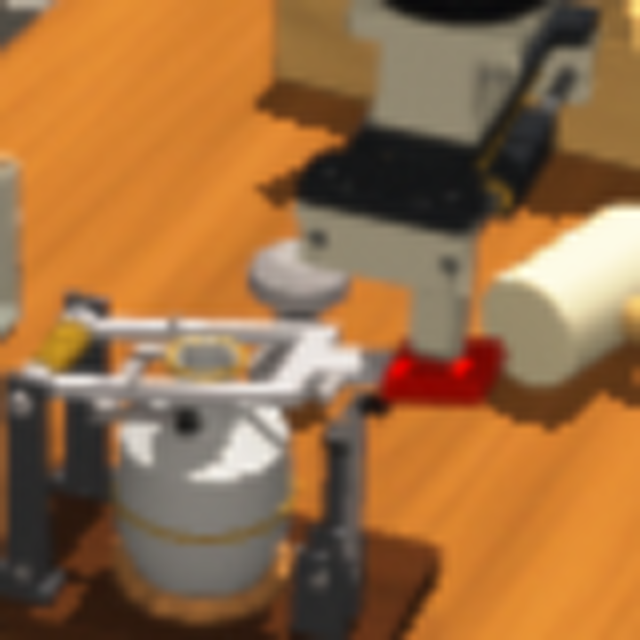

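```bash
python3 -m pendant '[[0,8,-2,0,0,0,0],[0,16,-3,0,0,0,0],[0,24,-4,0,0,0,0],[0,30,-5,0,0,0,0],[0,35,-5,0,0,0,0],[0,38,-5,0,0,0,0],[0,41,-5,0,0,0,0],[0,41,-5,0,0,0,0]]' 30; python3 - <<'E'
from h import *
st();im,_=bot.read_camera("side");crop("side",(275,165),40,"pics/p3s.png",8,im=im)
E
```

```text
time: 5.25
tcp_pos: [0.5112, -0.1786, 0.117]
tcp_rot: [1.136, 1.254, -1.136]
force: [-3.8, 1.3, 10.8]
width: 0.0001
t 5.25 q [-0.4303  0.0444  1.7682 -0.0007  1.3284  1.0417] tcp [ 0.5112 -0.1786  0.117 ] F [-3.8304  1.2594 10.8051] T [0.246  0.4768 0.0001] w 0.00010742455858639541
[[ 0.0002  0.9951  0.0988]
 [-0.0008  0.0988 -0.9951]
 [-1.      0.0001  0.0008]]
pics/p3s.png x0,y0 235 125 f 8
```

View pics/p3s.png

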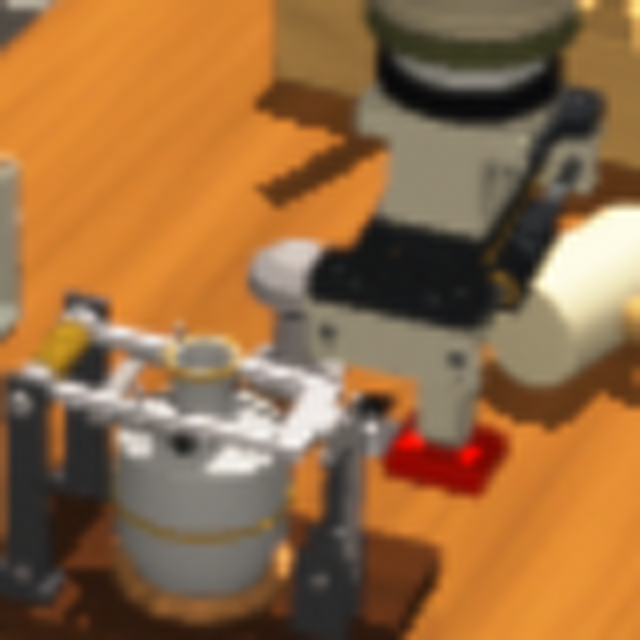

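```bash
python3 -m pendant '[[0,1.5,0,0,0,0,0],[0,1.5,0,0,0,0,0],[0,-1,0,0,0,0,0],[0,-3,0,0,0,0,0],[0,-6,0,0,0,0,0],[0,-12,0,0,0,0,0],[0,-30,0,0,0,0,0],[0,-50,0,0,0,0,0]]' 30; python3 - <<'E'
from h import *
st();im,_=bot.read_camera("side");crop("side",(275,165),40,"pics/p4s.png",8,im=im)
E
```

```text
time: 6.3
tcp_pos: [0.5112, -0.1785, 0.1683]
tcp_rot: [1.135, 1.254, -1.136]
force: [-0.1, -0.9, 1.1]
width: 0.0004
t 6.3 q [-0.4302  0.001   1.7158 -0.0006  1.4245  1.0417] tcp [ 0.5112 -0.1785  0.1683] F [-0.0586 -0.9194  1.1453] T [-0.0227  0.0185  0.0319] w 0.00040582849420505416
[[ 0.      0.9951  0.0988]
 [-0.0007  0.0988 -0.9951]
 [-1.     -0.0001  0.0007]]
pics/p4s.png x0,y0 235 125 f 8
```

View pics/p4s.png

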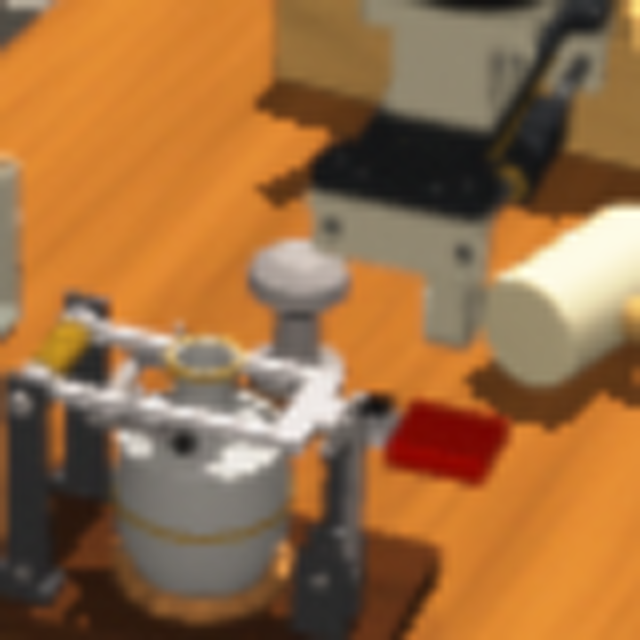

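The side picture shows the paddle staying down at (447,445) in the crop with the fingers clear above it, so the clamp is latched. Next I go over to the probe.

```bash
python3 - <<'E'
from h import *
rel([.5892,.1203,.25],np.deg2rad(56))
E
```

```text
shift mm [ -78.4559  105.8844 -290.2944] rot A [-2.4492  0.0067  0.002 ] rot B [ 0.6924  0.0016 -0.0052]
```

```bash
python3 -m pendant '[[93,-50,0,0,0,0,0],[93,-78,15,-40,0.1,0,0],[93,-78,35,-95,0.25,0,0],[93,-78,55,-150,0.4,0,0],[93,-78,75,-205,0.55,0,0],[93,-78,95,-260,0.692,0.001,-0.004],[93,-78,106,-290,0.692,0.001,-0.004],[93,-78,106,-290,0.692,0.001,-0.004]]' 30; python3 - <<'E'
from h import *
st()
im,_=bot.read_camera("side");crop("side",(228,200),45,"pics/g1s.png",7,im=im)
cv2.imwrite("pics/g1full.png",im)
for c in("side","top"):
  for t in("probe_grip","probe_band","probe_tip","vase_mouth"):
    r=bot.tip_of(t,c)
    z=dict(probe_grip=.18,probe_band=.095,probe_tip=.025,vase_mouth=.132)[t]
    for q in r[:1]:print(c,t,q["p"],q["uv"],atz(c,q["uv"],z))
im,d=bot.read_camera("top");np.save("/tmp/top2.npy",cloud("top",d));cv2.imwrite("pics/g1t.png",im)
rel([.5892,.1203,.161],np.deg2rad(56))
E
```

```text
time: 7.35
tcp_pos: [0.5896, 0.1224, 0.25]
tcp_rot: [1.63, 0.869, -1.627]
force: [0.6, -0.6, 0.5]
width: 0.0759
t 7.35 q [ 0.1199  0.1236  1.4387 -0.0006  1.5777  2.2802] tcp [0.5896 0.1224 0.25  ] F [ 0.6228 -0.593   0.4714] T [ 0.09    0.0185 -0.0054] w 0.07587194087455716
[[ 0.0017  0.8312 -0.5559]
 [-0.0004 -0.5559 -0.8312]
 [-1.      0.0017 -0.0006]]
pics/g1s.png x0,y0 183 155 f 7
side probe_grip 0.81 [227.7, 209.6] [0.575  0.1375 0.18  ]
side probe_band 0.87 [225.1, 226.1] [0.5969 0.1186 0.095 ]
side probe_tip 0.25 [224.3, 229.2] [0.6346 0.0612 0.025 ]
side vase_mouth 0.67 [262.7, 168.3] [ 0.6135 -0.1756  0.132 ]
top probe_grip 0.69 [209.6, 177.7] [0.5924 0.1241 0.18  ]
top probe_band 0.6 [214.2, 184.3] [0.5912 0.1195 0.095 ]
top probe_tip 0.74 [215.8, 190.1] [0.5869 0.1212 0.025 ]
top vase_mouth 0.38 [310.8, 175.3] [ 0.6187 -0.171   0.132 ]
shift mm [88.6413 -0.8349 -0.7425] rot A [ 3.141  -0.0024 -0.0002] rot B [-0.0006  0.0001 -0.0015]
```

View pics/g1s.png

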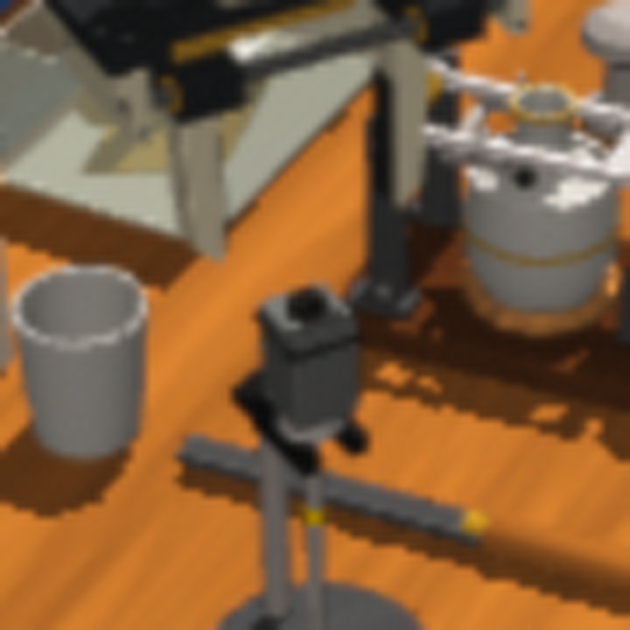

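View pics/g1t.png

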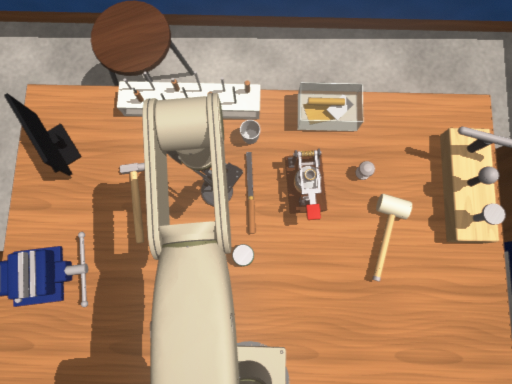

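```bash
python3 -m pendant '[[93,15,-1,-1,0,0,0],[93,30,-1,-1,0,0,0],[93,45,-1,-1,0,0,0],[93,60,-1,-1,0,0,0],[93,75,-1,-1,0,0,0],[93,88,-1,-1,0,0,0],[93,89,-1,-1,0,0,0],[93,89,-1,-1,0,0,0]]' 30; python3 - <<'E'
from h import *
st()
im,_=bot.read_camera("side");crop("side",(228,205),40,"pics/g2s.png",7,im=im)
P=np.load("/tmp/top2.npy");X=P[...,:2];Z=P[...,2];im=cv2.imread("pics/g1t.png")
crop("top",(310,178),20,"pics/mouth.png",14,im=im)
E
```

```text
time: 8.85
tcp_pos: [0.5895, 0.1207, 0.161]
tcp_rot: [1.632, 0.865, -1.63]
force: [-0.6, -0.8, 0.5]
width: 0.0931
t 8.85 q [ 0.1174  0.1659  1.555  -0.0011  1.4191  2.2823] tcp [0.5895 0.1207 0.161 ] F [-0.629  -0.7705  0.4924] T [ 0.0546  0.0235 -0.0324] w 0.09313666112300899
[[ 0.0017  0.8287 -0.5597]
 [-0.0009 -0.5597 -0.8287]
 [-1.      0.0019 -0.0003]]
pics/g2s.png x0,y0 188 165 f 7
pics/mouth.png x0,y0 290 158 f 14
```

View pics/g2s.png

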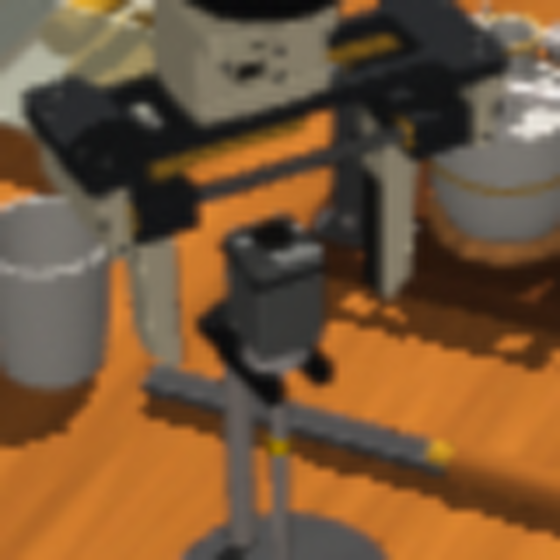

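View pics/mouth.png

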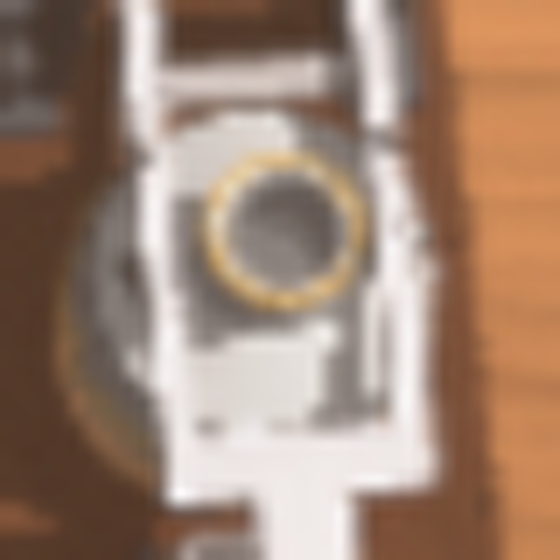

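```bash
python3 -m pendant '[[20,0,0,0,0,0,0],[20,0,0,0,0,0,0],[20,0,0,0,0,0,0],[20,0,0,0,0,0,0],[20,0,0,0,0,0,0],[20,0,0,0,0,0,0],[20,0,0,0,0,0,0],[20,0,0,0,0,0,0]]' 30; python3 - <<'E'
from h import *
st()
im=cv2.imread("pics/g1t.png");hsv=cv2.cvtColor(im,cv2.COLOR_BGR2HSV)
sub=im[165:184,300:321].astype(int);b,g,r=sub[...,0],sub[...,1],sub[...,2]
w=np.clip((r-b)-40,0,None);print((r-b))
E
```

```text
time: 9.9
tcp_pos: [0.5897, 0.1207, 0.1614]
tcp_rot: [1.633, 0.865, -1.63]
force: [1.3, -0.6, 0.8]
width: 0.0323
t 9.9 q [ 0.1174  0.1656  1.5546 -0.001   1.4191  2.2823] tcp [0.5897 0.1207 0.1614] F [ 1.3114 -0.6334  0.8285] T [ 0.0957  0.0455 -0.0018] w 0.03228210918651923
[[ 0.0023  0.8287 -0.5597]
 [-0.0008 -0.5597 -0.8287]
 [-1.      0.0023 -0.0006]]
[[ 9 19 27 30 34 34 27 25 25 28 33 42 45 49 34 19 10  9 16 26 56]
 [10 29 42 40 31 25 16 14 15 12 15 24 39 45 47 28 12 11 27 52 66]
 [14 27 31 19 15 15 14 15 14 13 14 15 17 19 30 31 15 18 36 55 65]
 [18 15 15 15 14 14 15 21 22 24 24 25 24 18 16 16 12 14 32 56 66]
 [15 11 15 14 15 15 25 54 72 79 78 65 58 35 21 16 13 11 32 51 66]
 [13  9 13 13 15 27 61 63 35 25 25 24 41 56 52 25 15 10 29 46 64]
 [10  8 13 13 22 66 47 32 18 15 15 17 23 44 74 43 18 10 15 36 60]
 [ 7  7 13 17 38 72 35 17 14 17 17 16 18 28 61 67 29 10 10 30 53]
 [ 6  7 14 18 39 43 26 16 15 15 17 16 18 17 29 74 37 11 12 27 46]
 [ 7  7 13 19 49 49 27 15 14 14 15 16 17 17 22 74 38 11 13 17 28]
 [ 9  8 14 18 44 68 36 17 14 14 14 15 15 17 24 66 34  6  6 15 31]
 [14  9 14 16 33 88 43 19 14 13 14 14 15 23 43 43 22  6  8 17 31]
 [14  8 13 14 21 61 64 40 24 17 16 16 27 37 67 37 16  9  9 16 24]
 [15 10 14 15 16 26 62 79 56 35 32 32 63 87 59 24 15  9  8 10 30]
 [15 11 12 13 15 16 25 47 76 85 88 82 64 35 21 16 14 13  9  9 30]
 [14 11 11 14 14 16 16 19 26 28 28 23 19 15 15 14 14 14  8  8 29]
 [13  9  8 13 14 14 14 14 15 14 15 14 12 10 14 14 14 14  9  6 32]
 [13  6  6 12 13 14 15 14 11 10  9  9  9 11 14 14 15 15  9  6 27]
 [14  7  6 12 14 13 14 11 11 10  9  9 10 13 14 14 14 13  9  8 29]]
```

Grasped: the width of 32.3 mm matches the 32 mm head. Now I lift straight up.

```bash
python3 -m pendant '[[20,-10,0,0,0,0,0],[20,-30,0,0,0,0,0],[20,-52,0,0,0,0,0],[20,-74,0,0,0,0,0],[20,-96,0,0,0,0,0],[20,-118,0,0,0,0,0],[20,-140,0,0,0,0,0],[20,-155,0,0,0,0,0]]' 30; python3 - <<'E'
from h import *
st()
im=cv2.imread("pics/g1t.png")
sub=im[165:184,300:321].astype(int);w=np.clip(sub[...,2]-sub[...,0]-34,0,None).astype(float);w[:4]=0;w[15:]=0;w[:,:4]=0;w[:,17:]=0
v,u=np.where(w>0);pts=np.c_[u+300,v+165].astype(float);W=w[v,u]
from scipy.optimize import least_squares
f=lambda p:np.sqrt(W)*(np.hypot(pts[:,0]-p[0],pts[:,1]-p[1])-p[2])
r=least_squares(f,[310,174,5],loss="soft_l1");print(r.x,atz("top",r.x[:2],.132))
im,_=bot.read_camera("side");crop("side",(228,190),50,"pics/l1s.png",6,im=im)
E
```

```text
time: 10.9
tcp_pos: [0.5898, 0.1209, 0.3193]
tcp_rot: [1.635, 0.864, -1.627]
force: [0.7, 0.3, -2.2]
width: 0.0318
t 10.9 q [ 0.1177  0.112   1.3266 -0.0011  1.6978  2.2823] tcp [0.5898 0.1209 0.3193] F [ 0.6907  0.3154 -2.2293] T [ 0.0639  0.0184 -0.0029] w 0.03184411058668211
[[ 0.0053  0.8287 -0.5596]
 [-0.0004 -0.5597 -0.8287]
 [-1.      0.0046 -0.0026]]
[309.8488 173.9415   5.1787] [ 0.6228 -0.1682  0.132 ]
pics/l1s.png x0,y0 178 140 f 6
```

View pics/l1s.png

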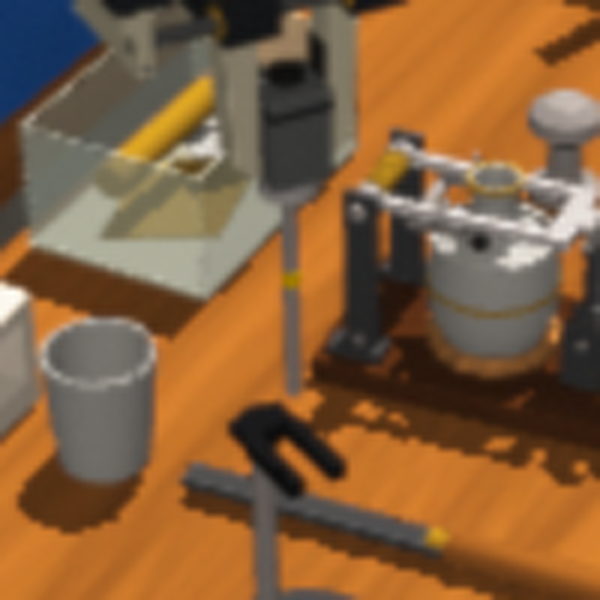

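```bash
python3 - <<'E'
from h import *
s=bot.get_state()
acc=0
for i in range(4):
    im,d=bot.read_camera("side");acc=acc+im.astype(float)
im=(acc/4);np.save("/tmp/s_l.npy",im);im8=im.astype(np.uint8)
Rm=R.from_rotvec(s["tcp_rot"]).as_matrix();g=s["tcp_pos"]-.019*Rm[:,0]
for n,l in(("grip",0),("band",.085),("tip",.155)):
    P=g+Rm[:,0]*l;print(n,P,"side",proj("side",P),"top",proj("top",P))
print("mouth pred side",proj("side",[.6228,-.1682,.132]),proj("side",[.6205,-.1676,.132]))
crop("side",(226,192),16,"pics/tip.png",18,im=im8);crop("side",(260,170),14,"pics/mth.png",20,im=im8)
for t in("probe_tip","probe_band","vase_mouth"):
    r=bot.tip_of(t,"side");print(t,[(q["uv"],q["p"]) for q in r[:2]])
im,_=bot.read_camera("top");cv2.imwrite("pics/l1t.png",im)
E
```

```text
grip [0.5901 0.1209 0.3401] side [224.6462 159.0588] top [203.6166 164.2423]
band [0.5907 0.1209 0.2551] side [225.1968 184.1898] top [207.6301 172.0783]
tip [0.5913 0.1209 0.1851] side [225.6218 203.5883] top [210.5103 177.7016]
mouth pred side [259.3523 168.652 ] [259.8695 168.9048]
pics/tip.png x0,y0 210 176 f 18
pics/mth.png x0,y0 246 156 f 20
probe_tip [([223.5, 203.9], 0.57)]
probe_band [([226.5, 184.9], 0.88)]
vase_mouth [([262.9, 168.8], 0.69)]
```

View pics/tip.png

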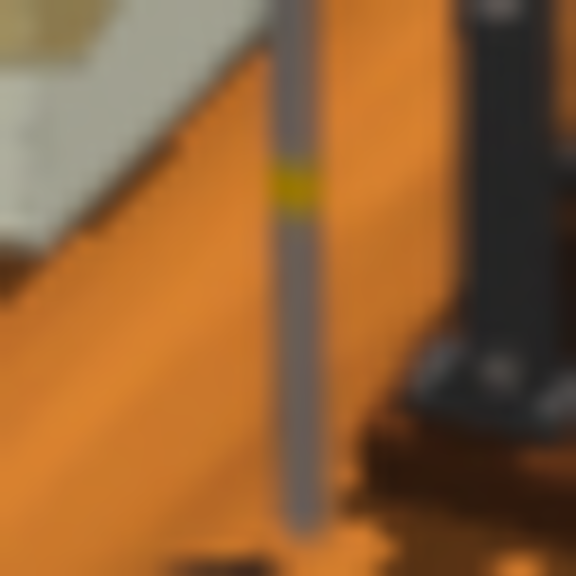

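View pics/mth.png

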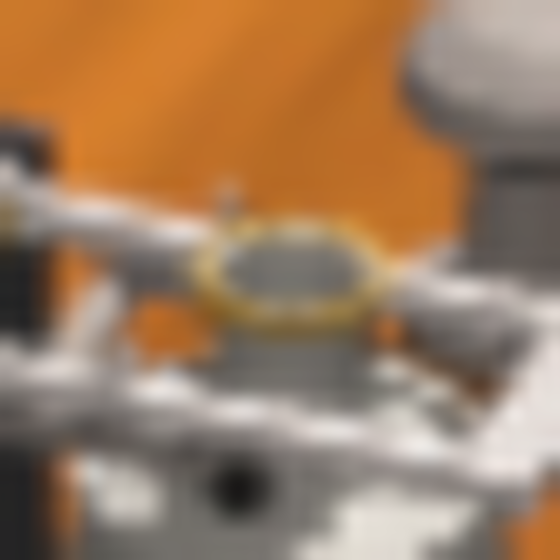

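View pics/l1t.png

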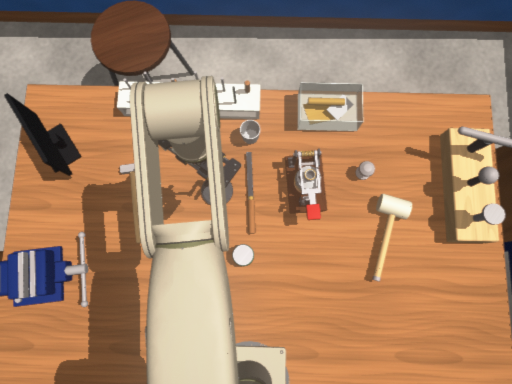

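```bash
python3 - <<'E'
from h import *
M=atz("side",(259.1,168.5),.132);print(M)
m=(M[:2]+np.array([.6228,-.1682]))/2;print(m)
rel([*m,.315],np.deg2rad(55.97))
E
```

```text
[ 0.624  -0.1687  0.132 ]
[ 0.6234 -0.1684]
shift mm [  0.5744 190.4361 220.3393] rot A [ 3.1415 -0.0016 -0.0008] rot B [-0.0001  0.0005 -0.001 ]
```

```bash
python3 -m pendant '[[20,0,8,10,0,0,0],[20,0,28,33,0,0,0],[20,0,58,68,0,0,0],[20,0,92,107,0,0,0],[20,0,126,146,0,0,0],[20,0,156,181,0,0,0],[20,0,178,206,0,0,0],[20,0,190,220,0,0,0]]' 40; python3 - <<'E'
from h import *
st()
rel([.6234,-.1684,.29],np.deg2rad(55.97))
E
```

```text
time: 12.35
tcp_pos: [0.6227, -0.1704, 0.315]
tcp_rot: [1.632, 0.865, -1.634]
force: [-0.4, 0.3, -2.3]
width: 0.032
t 12.35 q [-0.3458  0.238   1.1938 -0.0011  1.7098  1.8209] tcp [ 0.6227 -0.1704  0.315 ] F [-0.4338  0.3482 -2.2812] T [ 0.1013  0.003  -0.0515] w 0.032027927790678014
[[-0.0003  0.8275 -0.5615]
 [-0.001  -0.5615 -0.8275]
 [-1.      0.0003  0.001 ]]
shift mm [25.0099 -0.5884 -2.0454] rot A [ 3.1394 -0.0005 -0.0016] rot B [-0.0022  0.001  -0.0003]
```

```bash
python3 -m pendant '[[20,5,-0.5,-1,0,0,0],[20,15,-0.5,-2,0,0,0],[20,25,-0.5,-2,0,0,0],[20,25,-0.5,-2,0,0,0],[20,25,-0.5,-2,0,0,0],[20,25,-0.5,-2,0,0,0],[20,25,-0.5,-2,0,0,0],[20,25,-0.5,-2,0,0,0]]' 40; python3 - <<'E'
from h import *
acc=0
for i in range(4):
    im,d=bot.read_camera("side");acc=acc+im.astype(float)
im8=(acc/4).astype(np.uint8);s=st()
Rm=R.from_rotvec(s["tcp_rot"]).as_matrix();g=s["tcp_pos"]-.019*Rm[:,0]
for n,l in(("grip",0),("band",.085),("tip",.155)):
    P=g+Rm[:,0]*l;print(n,P,"side",proj("side",P))
crop("side",(260,155),16,"pics/tip2.png",18,im=im8);crop("side",(260,150),45,"pics/w2.png",6,im=im8)
im,_=bot.read_camera("top");crop("top",(310,175),30,"pics/t2.png",10,im=im)
E
```

```text
time: 13.35
tcp_pos: [0.6235, -0.1686, 0.2903]
tcp_rot: [1.633, 0.864, -1.634]
force: [1.1, -0.6, -1.9]
width: 0.0322
t 13.55 q [-0.3428  0.2382  1.2385 -0.0011  1.6649  1.8242] tcp [ 0.6234 -0.1686  0.29  ] F [-0.2091  0.1065 -1.3646] T [ 0.0101 -0.0069 -0.0303] w 0.03175284984165822
[[-0.0003  0.8274 -0.5616]
 [-0.001  -0.5616 -0.8274]
 [-1.      0.0003  0.0011]]
grip [ 0.6234 -0.1686  0.309 ] side [260.1101 122.9886]
band [ 0.6234 -0.1687  0.224 ] side [259.6951 145.5723]
tip [ 0.6234 -0.1687  0.154 ] side [259.3717 163.1743]
pics/tip2.png x0,y0 244 139 f 18
pics/w2.png x0,y0 215 105 f 6
pics/t2.png x0,y0 280 145 f 10
```

View pics/tip2.png

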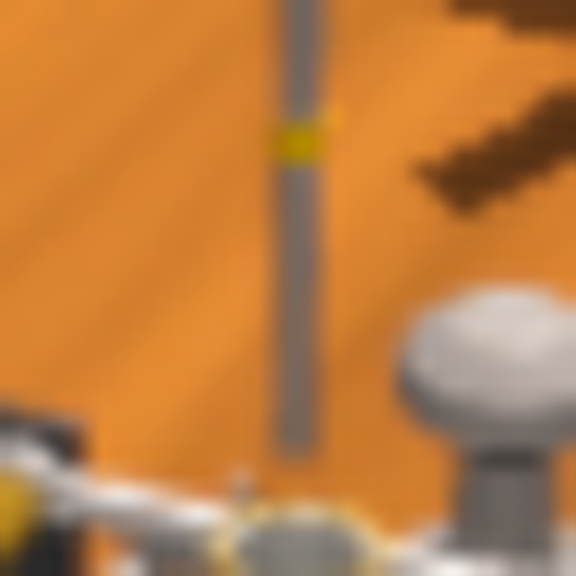

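View pics/w2.png

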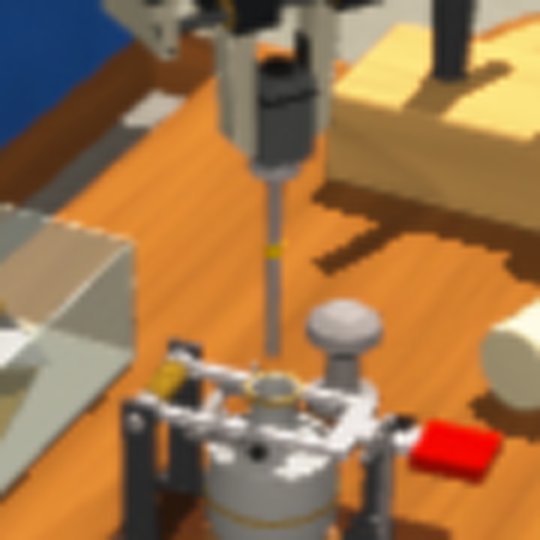

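View pics/t2.png

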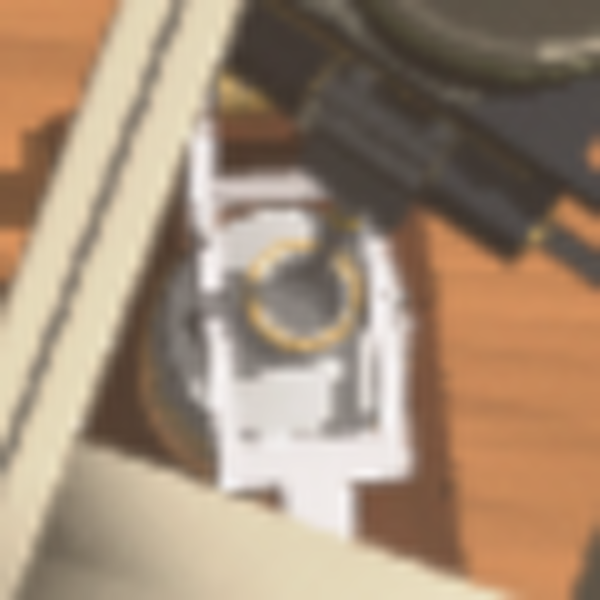

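```bash
python3 - <<'E'
from h import *
acc=0
for i in range(4):
    im,d=bot.read_camera("top");acc=acc+im.astype(float)
im8=(acc/4).astype(np.uint8);cv2.imwrite("pics/top_t.png",im8)
s=bot.get_state();Rm=R.from_rotvec(s["tcp_rot"]).as_matrix();g=s["tcp_pos"]-.019*Rm[:,0]
for n,l in(("band",.085),("tip",.155)):
    P=g+Rm[:,0]*l;print(n,P,"top",proj("top",P))
crop("top",(311,172),12,"pics/t3.png",25,im=im8)
E
```

```text
band [ 0.6234 -0.1686  0.224 ] top [314.1219 166.0062]
tip [ 0.6234 -0.1686  0.154 ] top [310.9279 171.9988]
pics/t3.png x0,y0 299 160 f 25
```

View pics/t3.png

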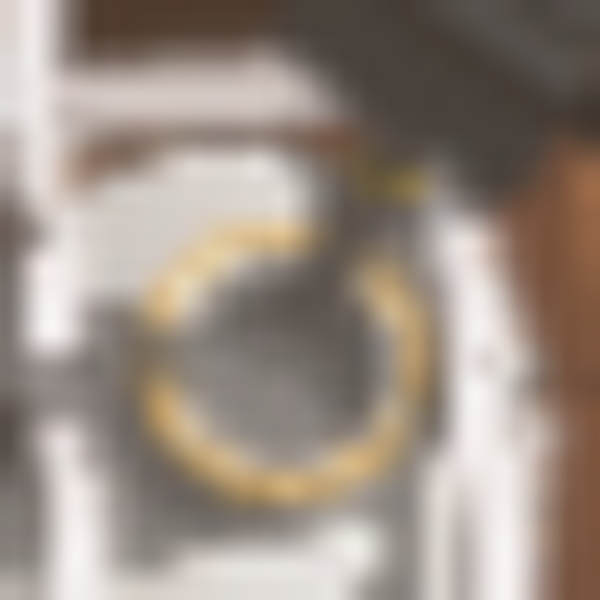

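The tip lines up with the mouth in both views: side, tip column 259.9 against mouth 259.95; top, projected tip at mouth height (310.0,173.8) against ring centre (309.9,174.0). I lower halfway.

```bash
python3 -m pendant '[[20,6,0,0,0,0,0],[20,13,0,0,0,0,0],[20,20,0,0,0,0,0],[20,27,0,0,0,0,0],[20,34,0,0,0,0,0],[20,41,0,0,0,0,0],[20,47,0,0,0,0,0],[20,50,0,0,0,0,0]]' 40; python3 - <<'E'
from h import *
acc=0
for i in range(3):
    im,d=bot.read_camera("side");acc=acc+im.astype(float)
im8=(acc/3).astype(np.uint8);s=st()
crop("side",(260,163),14,"pics/i1s.png",18,im=im8)
acc=0
for i in range(3):
    im,d=bot.read_camera("top");acc=acc+im.astype(float)
crop("top",(311,172),12,"pics/i1t.png",25,im=(acc/3).astype(np.uint8))
rel([.6234,-.1684,.198],np.deg2rad(55.8))
E
```

```text
time: 14.8
tcp_pos: [0.6233, -0.1685, 0.2394]
tcp_rot: [1.632, 0.865, -1.634]
force: [0.4, -0.1, -1.8]
width: 0.0316
t 14.95 q [-0.3428  0.2466  1.3188 -0.0011  1.5763  1.8242] tcp [ 0.6234 -0.1686  0.2399] F [ 0.0442 -1.2666 -1.7092] T [0.0411 0.0155 0.0173] w 0.031792437712922304
[[-0.0005  0.8274 -0.5616]
 [-0.001  -0.5616 -0.8274]
 [-1.      0.0001  0.0011]]
pics/i1s.png x0,y0 246 149 f 18
pics/i1t.png x0,y0 299 160 f 25
shift mm [42.3988 -0.3398 -0.1079] rot A [-3.1409  0.0014  0.0014] rot B [ 0.0007  0.0009 -0.0009]
```

View pics/i1s.png

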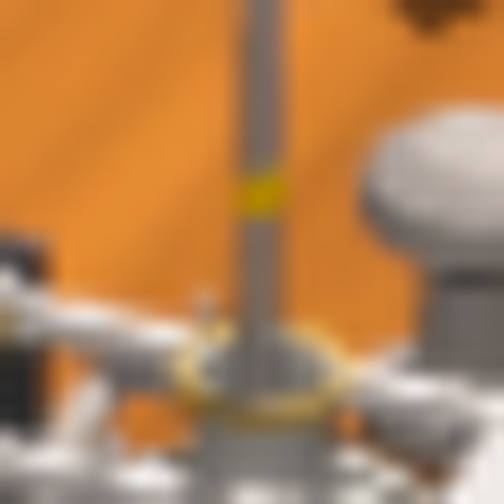

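View pics/i1t.png

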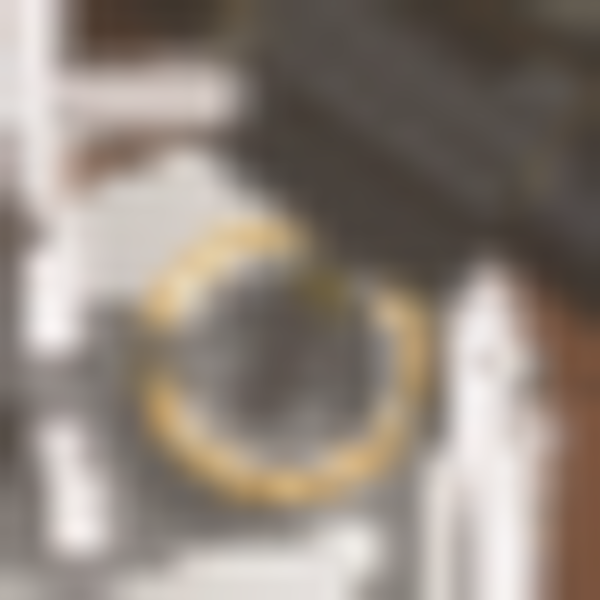

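```bash
python3 -m pendant '[[20,6,0,0,0,0,0],[20,12,0,0,0,0,0],[20,18,0,0,0,0,0],[20,24,0,0,0,0,0],[20,30,0,0,0,0,0],[20,36,0,0,0,0,0],[20,40,0,0,0,0,0],[20,42,0,0,0,0,0]]' 40; python3 - <<'E'
from h import *
acc=0
for i in range(4):
    im,d=bot.read_camera("side");acc=acc+im.astype(float)
im8=(acc/4).astype(np.uint8);s=st()
crop("side",(260,163),14,"pics/i2s.png",20,im=im8);crop("side",(260,150),45,"pics/i2w.png",6,im=im8)
acc=0
for i in range(4):
    im,d=bot.read_camera("top");acc=acc+im.astype(float)
crop("top",(311,172),12,"pics/i2t.png",25,im=(acc/4).astype(np.uint8))
Rm=R.from_rotvec(s["tcp_rot"]).as_matrix();g=s["tcp_pos"]-.019*Rm[:,0]
P=g+Rm[:,0]*.085;print(P,proj("side",P),proj("top",P))
for t in("probe_band","vase_mouth"):
    for c in("side","top"):print(t,c,[(q["uv"],q["p"]) for q in bot.tip_of(t,c)[:1]])
E
```

```text
time: 16.1
tcp_pos: [0.6236, -0.1686, 0.1981]
tcp_rot: [1.633, 0.864, -1.634]
force: [0.5, 0.2, -2.3]
width: 0.0321
t 16.3 q [-0.3429  0.2624  1.3754 -0.0011  1.5029  1.8242] tcp [ 0.6237 -0.1687  0.1986] F [-0.3073 -0.2388 -2.731 ] T [0.0475 0.0184 0.0145] w 0.032082098316198494
[[ 0.0005  0.8275 -0.5615]
 [-0.0013 -0.5615 -0.8275]
 [-1.      0.0012  0.0008]]
pics/i2s.png x0,y0 246 149 f 20
pics/i2w.png x0,y0 215 105 f 6
pics/i2t.png x0,y0 299 160 f 25
[ 0.6238 -0.1688  0.1326] [259.1848 168.3518] [310.0713 173.5796]
probe_band side [([262.5, 167.9], 0.73)]
probe_band top [([310.1, 173.6], 0.52)]
vase_mouth side [([262.8, 169.0], 0.57)]
vase_mouth top [([311.0, 174.3], 0.51)]
```

View pics/i2s.png

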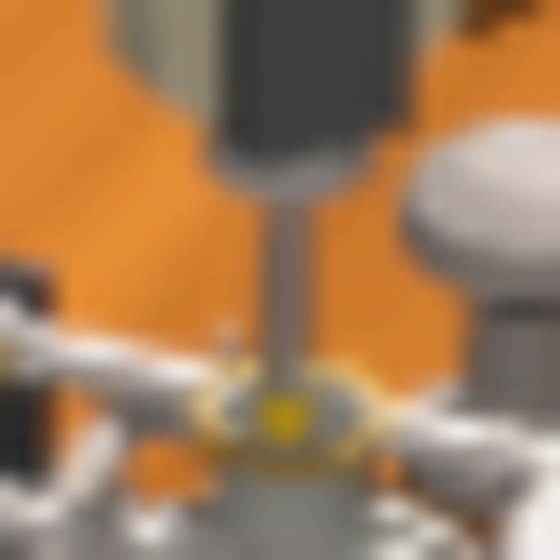

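View pics/i2t.png

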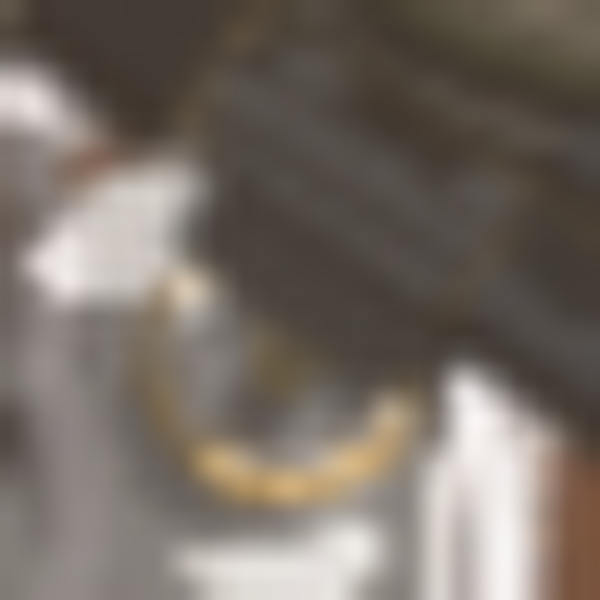

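View pics/i2w.png

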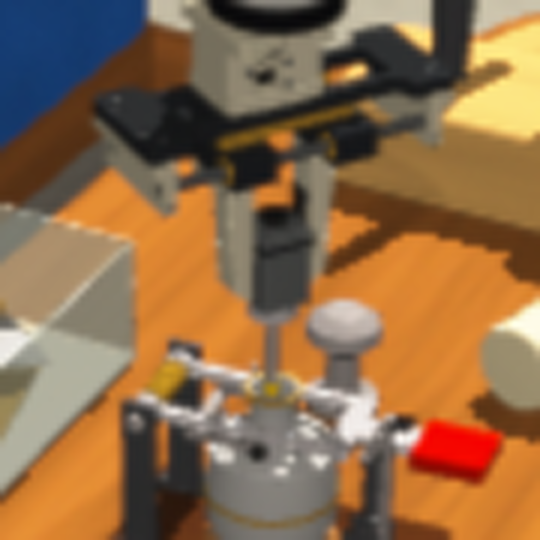

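```bash
python3 -m pendant '[[20,0.6,0,0,0,0,0],[20,0.6,0,0,0,0,0],[20,0.6,0,0,0,0,0],[20,0.6,0,0,0,0,0],[20,0.6,0,0,0,0,0],[20,0.6,0,0,0,0,0],[20,0.6,0,0,0,0,0],[20,0.6,0,0,0,0,0]]' 40; python3 - <<'E'
from h import *
s=st();print(np.abs(s["dq"]).max());im,_=bot.read_camera("side");crop("side",(265,165),22,"pics/f.png",14,im=im)
s=st()
E
```

```text
time: 17.7
tcp_pos: [0.6236, -0.1687, 0.1979]
tcp_rot: [1.633, 0.864, -1.633]
force: [0.5, 0.6, -2.3]
width: 0.0319
t 17.7 q [-0.3429  0.2628  1.3763 -0.0011  1.5018  1.8242] tcp [ 0.6236 -0.1687  0.1979] F [ 0.5112  0.5998 -2.2541] T [ 0.0359 -0.0577  0.0096] w 0.03188227060405503
[[ 0.0003  0.8275 -0.5615]
 [-0.0013 -0.5615 -0.8275]
 [-1.      0.001   0.0009]]
0.0008326574510592421
pics/f.png x0,y0 243 143 f 14
t 17.75 q [-0.3429  0.2627  1.3763 -0.001   1.5018  1.8243] tcp [ 0.6237 -0.1687  0.1979] F [ 0.3641  1.313  -2.2928] T [ 0.0827  0.0306 -0.0174] w 0.03219338229974743
[[ 0.0004  0.8274 -0.5616]
 [-0.0012 -0.5616 -0.8274]
 [-1.      0.001   0.0008]]
```

View pics/f.png

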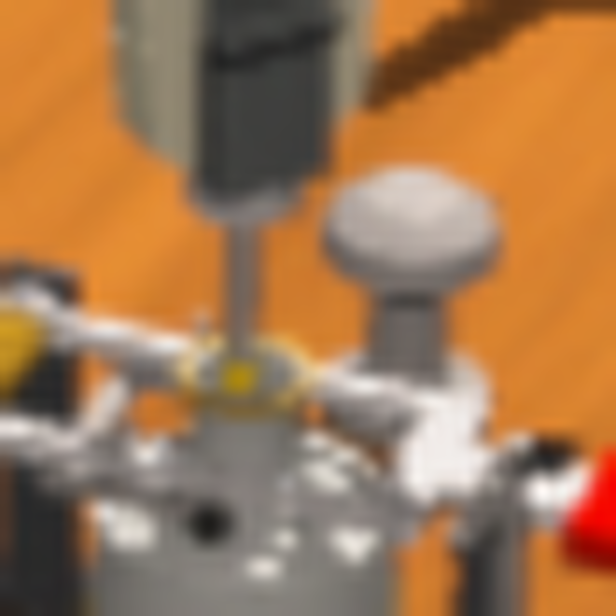

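The band sits in the rim ring (band at (240,377) in the crop, ring centre about (245,373)) and the red paddle is still down. Band z by arm pose is 0.132, the arm is still, and the force is only the probe's weight. I hand in.

```bash
python3 -c "
from plant import bot
print(bot.job_done())"
```

```text
the job is handed in; nothing more can be done
None
```

I pressed the clamp paddle down until the catch held it. I then lifted the probe out of its stand by the grey head and lowered it through the vase's neck until the yellow band was level with the mouth. I handed in at about 17.8 s with the probe held there.

**Last checks that passed:**
- **Clamp:** the paddle stayed down after I let go, and it is still down in the last side picture.
- **Depth:** by the arm's pose, the band is at z ≈ 0.132 m, the height of the mouth.
- **Upright and still:** the rod is about 0.001 rad off vertical and the joints were not moving.
- **Contact:** the wrist force was about 2.3 N, close to the probe's own weight. I saw no sign of the vase being touched on the way in.

**Centring, where the checks differ:** the two cameras disagree by about 1 mm on the sideways position, in opposite directions, so I left it unchanged. The board-centre estimate of the vase position differed by 2–3 mm from the rim measurement; I trusted the rim, since it measures the mouth itself.

I did not touch the other tools. I did not re-measure their positions at the end.

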